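# Turn the pen caddy round under the display riser

### The job

The long pen caddy was parked the wrong way round, with its pens hidden under the display riser. Draw it right out of the slot, turn it end for end, and slide it back in straight with the lidded end first, all the way to the stop without ramming it, so that the pens face out. Keep the caddy flat on the table the whole time (slide it, don't lift it) and leave the bottle, the carton and the stack of prints where they are.

Things in the scene. Friction and masses are not known exactly. Their poses are not given: they have to be found in the camera images.
- caddy: Loose grey pen caddy, 200 long x 72 wide x 35 high, 0.3 to 0.55 kg. Origin: centre of its underside; x runs along its length to the lidded end, z up. Along it: a closed box with a flat lid (60 long), an open finger pocket (48 long), and three white, black-capped pens fixed lengthwise in an open 87 long bay with a low lip. At the start its pen end is in the riser's slot.
- caddy_pocket (a point): Centre of the finger pocket's floor, 16 from the caddy's origin towards the lidded end, 6 above the table. The pocket is open above, 48 long (caddy x) x 60 wide inside, walled all round up to 34 above the table; side walls 6 thick. Fingers put down into it, even without gripping, can drag, push and turn the caddy.
- caddy_lid_end (a point): Middle of the caddy's lidded end face, at the table (100 from the origin along +x).
- caddy_pen_end (a point): Middle of the caddy's pen end face, at the table (100 from the origin along -x).
- riser: Fixed low plywood display step, 350 wide x 170 deep x 48 high, flat prints on top, with a slot in its front and a 50 wide, 30 high wing along the working area: inner face at y = +150, from the front to x = -270. Origin: middle of the slot's mouth, in the plane of the front face, at the table; x runs into the slot, z up. Slot: 84 wide, 42 deep, 40 high, straight walls, top board 8 thick.
- riser_stop (a point): Middle of the slot's dark back wall (the stop), at the table, 42 in from the mouth.
- bottle: Bystander: upright clear water bottle, 64 across, 190 high, loose; origin at the centre of its underside.
- carton: Bystander: lying black and red pen carton, 110 (x) x 50 (y) x 40 high, loose; origin at the centre of its underside.
- prints: Bystander: stack of prints, 100 (x) x 150 (y) x 25 high, loose; origin at the centre of its underside.
Things that resemble listed ones, but are neither listed nor needed, are in the scene too. Leave any blue look-alike of the caddy alone.

How it is judged:
By the outcome, as a careful person would: the job done as asked, in the order asked, and still so for the second after the job is handed in, with the robot touching nothing.
It also fails if it takes over 58 s, if anything falls off the work surface, if the arm or the gripper's body presses on something with over 40 N, if the wrist force passes 120 N, or if a joint passes its speed limit or range.

### The arm

A 6-joint arm with a two-finger parallel gripper is mounted at the origin on the work surface. World frame = base frame: x ahead of the robot, y to its left, z up, the work surface at z = 0. Lengths are in m, angles in degrees, forces in N, time in s.
With the tool pointing down it reaches from about 0.375 to 0.9 m from the base axis. Payload 3.1 kg.
Tool frame: the origin (TCP) lies between the finger pads; the fingertips stand 11 mm ahead of it and the grasp point (between the pads) lies 8 mm behind it; z points along the fingers, y is the line along which they close (so a half turn about z gives the same grasp; the last joint's range is limited). The gripper opens to 87 mm and grips with 3 to 60 N. Pads are 19 mm wide; open, the fingers measure 117 mm over their backs; the gripper's body (75 mm by 190 mm) begins 51 mm behind the grasp point.
Start: joints at [-74.972, 30.224, 82.088, -0, 67.689, -10.227], TCP at [0.267, -0.565, 0.234] pointing down, gripper open.
Joint ranges: [-176.69, 176.69], [-43.24, 126.21], [12.49, 139.97], [-82, 262], [0, 151.66], [-163.58, 163.58]. Speed limits (degrees/s): [159.86, 159.86, 180, 180, 180, 180].

### API

Orientations are given as a 3x3 rotation matrix whose columns are the frame's x, y, z axes.
In Python, from rig import bot gives the robot as it stands.
- The arm moves only by the tool apply_moves, never from a script. Its argument "steps" is a list that holds one entry, the list of rows, each a list of 7 numbers: the shift along the tool's x, y, z in cm, then the turn, a rotation vector about the tool's x, y, z in degrees, then the gripper command: -1 is shut, 1 is fully open, values between are in proportion. In form: [[[dx, dy, dz, rx, ry, rz, jaw], ...]]. A call has 1 to 20 rows; each row is the pose to reach, as a shift and turn from the pose commanded when the call began, along the tool's axes at that moment; what a row does not reach only later rows make up. A row lasts 1/8 s, in which the tool goes at most 62.5 mm and 10.7 degrees, less where a joint would pass 70% of its speed; a pose out of reach is approached as far as the arm can. A call with a gripper value outside its range is refused whole. The fingers move at their own pace and stop on an object; the grip force is fixed at half the most. Time passes only in rows, so rows that repeat a pose let the fingers close. It gives the time, the measured TCP pose, the force, the opening and the grip force at its end, in the units of the state.
- bot.read_state(): the state, without advancing time (a new reading comes with each control period).
- bot.capture(name): name is "scene" or "top" or "wrist"; returns the picture (480x640x3 uint8, blue, green, red); there is no depth.
- bot.camera_model(name): a dict with "intrinsics" (3x3 intrinsics, pixels), "k1" (the pictures are not rectified: a ray, as slopes to the right and down, at radius r is drawn at 1 + k1 r^2 times it, then the intrinsics apply), "R" (3x3) and "t" (3): a world point X has camera coordinates R X + t. Camera axes: x right, y down, z forward; pixel columns grow to the right and rows downward; lengths in m; the calibration is good to about 2 mm. A picture is of the moment at which its call begins: read the wrist's pose just before it. camera_model takes no time and is no camera call; for the wrist camera it gives the pose at the moment of the call.
- bot.hand_in(): hands the job in; it is judged then, once.
The state is a dict: "time_s": time; "joint_positions": joint angles; "qvel": joint speeds; "tau": joint torques, N m; "position": TCP position; "tcp_rot": TCP orientation; "force": force on the tool from outside, world axes, zero at the start; "moment": the same for the moment, N m; "opening": opening from 0.0 (shut) to 1.0 (fully open); "grasp_force": force on a finger pad.
Only numpy, scipy, OpenCV 4.12 (cv2) and the standard library are available. Lean on these libraries where they do the work, as an engineer would, in place of code of your own. Each camera call takes 0.05 s, during which the arm holds its last target. There are 200 camera calls.

## Working session

There is one attempt and no reset: what is moved stays moved. The work goes in short steps, Python scripts to look and compute and a tool call to move; the robot and the scene stay as the last step left them, time stands still between calls to the robot, and variables do not carry over. Pictures are saved under pics/ and viewed, at most 12 in all, crops included, and the job is handed in when it is done.

Besides the shell and the picture viewer there is one more tool, called after "Emit:" by a JSON object that holds its "fn" and its "kwargs". apply_moves: Moves the arm, as the interface text tells. Its arguments: {"type":"object","properties":{"steps":{"type":"array","items":{"type":"array","items":{"type":"array","items":{"type":"number"}}}}},"required":["steps"]}

```bash
ls; mkdir -p pics; python3 - <<'E'
from rig import bot
import cv2
for n in("scene","top"):
    cv2.imwrite(f"pics/{n}0.png",bot.capture(n))
    m=bot.camera_model(n);print(n,m)
s=bot.read_state();print(s)
E
```

```text
pics
scene {'intrinsics': array([[574.99319428,   0.        , 321.19885819],
       [  0.        , 574.99319428, 232.40976287],
       [  0.        ,   0.        ,   1.        ]]), 'k1': -0.16762544857070108, 'R': array([[-0.60852331,  0.79352123, -0.00484027],
       [ 0.53903789,  0.40887733, -0.73638134],
       [-0.58235515, -0.4507143 , -0.6765494 ]]), 't': array([ 0.35260925, -0.2982988 ,  1.40799893])}
top {'intrinsics': array([[556.07148594,   0.        , 320.98901573],
       [  0.        , 556.07148594, 232.35302729],
       [  0.        ,   0.        ,   1.        ]]), 'k1': -0.10586826749847704, 'R': array([[ 0.0143934 , -0.99937278,  0.03235556],
       [-0.99213257, -0.01829878, -0.12384714],
       [ 0.12436153, -0.03031843, -0.99177367]]), 't': array([0.00154538, 0.5901273 , 0.88135821])}
{'time_s': 0.1, 'joint_positions': array([-7.49700426e+01,  3.02736058e+01,  8.21484692e+01, -4.28614483e-04,
        6.76873178e+01, -1.02272347e+01]), 'qvel': array([ 0.04339254, -0.12374171, -0.20621109, -0.0678918 ,  0.01465125,
        0.00745673]), 'tau': array([ 5.40137753e-04, -4.40983343e+01, -1.77151448e+01,  6.35826308e-02,
        5.34126058e-02, -4.54078452e-05]), 'position': array([ 0.26653789, -0.56462856,  0.232673  ]), 'tcp_rot': array([[ 9.04400462e-01,  4.26684371e-01, -5.01802098e-04],
       [ 4.26684537e-01, -9.04398647e-01,  1.84215470e-03],
       [ 3.32189481e-04, -1.88015676e-03, -9.99998177e-01]]), 'force': array([0.64408408, 0.74679604, 0.70098795]), 'moment': array([-0.02747035,  0.0023434 , -0.05140122]), 'grasp_force': 0.0, 'opening': 0.9993108104686255}
```

View pics/scene0.png

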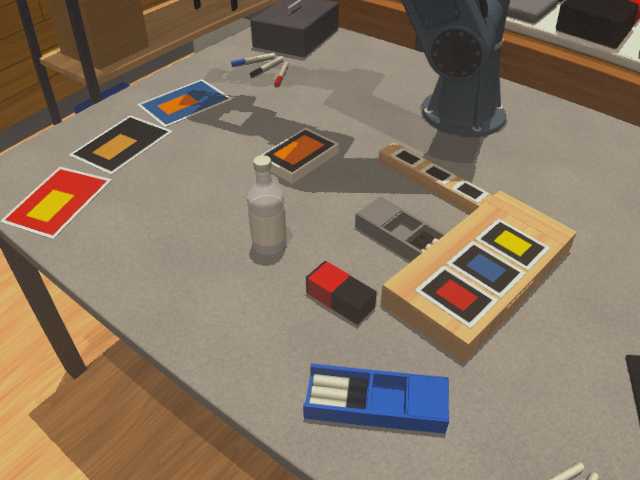

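View pics/top0.png

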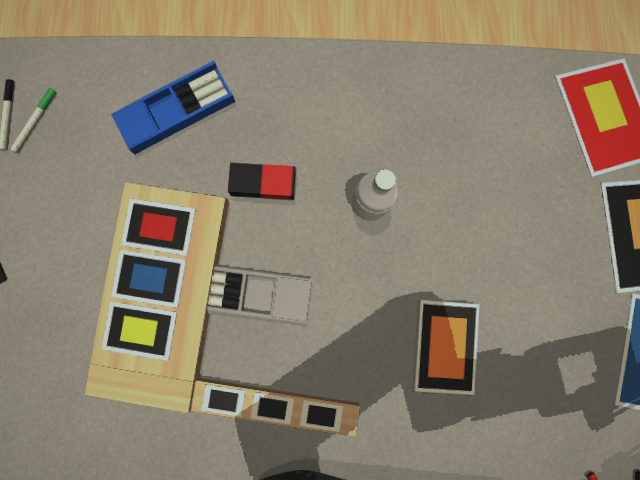

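The top view shows the riser on the left, with its slot facing right (-y). The caddy sticks out to about (311,300). The wing runs along the bottom (195..357, ~400), the carton is at (262,181), the bottle foot near (375,200) and the prints at (447,347).

```bash
cat > h.py <<'E'
import numpy as np, cv2
from rig import bot
def ray(n,px,z,m=None):
    """pixels -> world points on plane z"""
    m=m or bot.camera_model(n)
    K=m["intrinsics"];d=np.array([m["k1"],0,0,0.])
    u=cv2.undistortPoints(np.array(px,float).reshape(-1,1,2),K,d).reshape(-1,2)
    D=np.c_[u,np.ones(len(u))]@m["R"];C=-m["R"].T@m["t"]
    return C+D*((z-C[2])/D[:,2:])
def proj(n,X,m=None):
    m=m or bot.camera_model(n)
    return cv2.projectPoints(np.array(X,float).reshape(-1,3),cv2.Rodrigues(m["R"])[0],m["t"],m["intrinsics"],np.array([m["k1"],0,0,0.]))[0].reshape(-1,2)
E
python3 - <<'E'
from h import *
np.set_printoptions(precision=4,suppress=True)
im=cv2.imread("pics/top0.png")
cv2.imwrite("pics/crop0.png",cv2.resize(im[150:440,180:400],None,fx=2.05,fy=2.05,interpolation=cv2.INTER_CUBIC))
print("riser top",ray("top",[(126,183),(227,198),(190,412),(86,394)],.048))
print("caddy lid end",ray("top",[(311,277),(306,323)],.035))
print("carton",ray("top",[(230,163),(295,165),(294,199),(229,194)],.04))
print("wing",ray("top",[(358,405),(356,434),(196,381),(192,409)],.03))
print("prints",ray("top",[(420,301),(479,304),(475,394),(416,390)],.025))
print("bottle cap",ray("top",[(385,180)],.19), "scene base",ray("scene",[(267,245)],.0))
E
```

```text
riser top [[0.6649 0.3353 0.048 ]
 [0.6425 0.1666 0.048 ]
 [0.2984 0.2148 0.048 ]
 [0.3214 0.3834 0.048 ]]
caddy lid end [[0.5162 0.0265 0.035 ]
 [0.4414 0.0334 0.035 ]]
carton [[0.7035 0.165  0.04  ]
 [0.7022 0.0564 0.04  ]
 [0.6444 0.0568 0.04  ]
 [0.6508 0.1646 0.04  ]]
wing [[ 0.3099 -0.0531  0.03  ]
 [ 0.2633 -0.0503  0.03  ]
 [ 0.3447  0.2099  0.03  ]
 [ 0.2997  0.2152  0.03  ]]
prints [[ 0.4794 -0.1556  0.025 ]
 [ 0.4752 -0.2562  0.025 ]
 [ 0.3264 -0.2482  0.025 ]
 [ 0.3334 -0.149   0.025 ]]
bottle cap [[ 0.6462 -0.0725  0.19  ]] scene base [[ 0.6508 -0.0715 -0.    ]]
```

View pics/crop0.png

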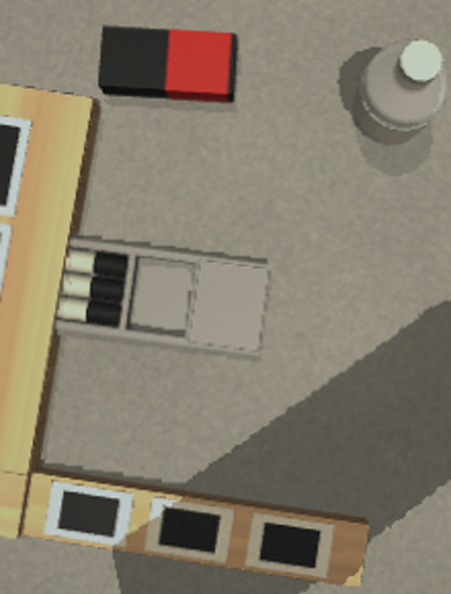

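The crop shows the caddy's lid end corners at crop (269,262) and (261,354), the pocket centred near crop (163,295), and clear floor out to the bottle and wing. I'll work with closed fingers in the pocket, closing line along the caddy. This keeps joint 6 in range for the half turn. Next I move above the pocket and measure with the wrist camera.

Emit:
{"fn": "apply_moves", "kwargs": {"steps": [[[3.8,-4.0,0.2,0,0,2,-0.85],[7.5,-8.0,0.5,0,0,5,-0.85],[11.3,-12.0,0.7,0,0,7,-0.85],[15.0,-16.0,1,0,0,9,-0.85],[18.8,-20.0,1.2,0,0,12,-0.85],[22.6,-24.0,1.4,0,0,14,-0.85],[26.3,-28.0,1.6,0,0,16,-0.85],[30.1,-32.0,1.8,0,0,18,-0.85],[33.8,-36.0,2.0,0,0,20,-0.85],[37.6,-40.0,2.2,0,0,23,-0.85],[41.4,-44.0,2.5,0,0,25,-0.85],[45.0,-48.0,2.8,0,0,28,-0.85],[48.9,-51.9,3,0,0,30,-0.85],[48.9,-51.9,3,0,0,30,-0.85],[48.9,-51.9,3,0,0,30,-0.85]]]}}

```text
time_s: 1.98
position: [0.4868, 0.1126, 0.2032]
tcp_rot: [[0.997, -0.082, -0.002], [-0.082, -0.997, -0.001], [-0.002, 0.001, -1.0]]
force: [0.1, -0.0, -1.1]
opening: 0.075
grasp_force: 0.0
```

```bash
python3 - <<'E'
from h import *
import pickle
np.set_printoptions(precision=4,suppress=True)
s=bot.read_state();m=bot.camera_model("wrist");im=bot.capture("wrist")
cv2.imwrite("pics/w1.png",im);pickle.dump((m,s),open("w1.pkl","wb"))
print(s["time_s"],s["position"],s["joint_positions"],s["opening"],s["tcp_rot"])
E
```

```text
1.975 [0.4868 0.1126 0.2032] [  0.2087  23.1455 101.6582  -0.0381  55.2856  94.9093] 0.07474458923252333 [[ 0.9967 -0.0816 -0.0016]
 [-0.0816 -0.9967 -0.0006]
 [-0.0015  0.0007 -1.    ]]
```

View pics/w1.png

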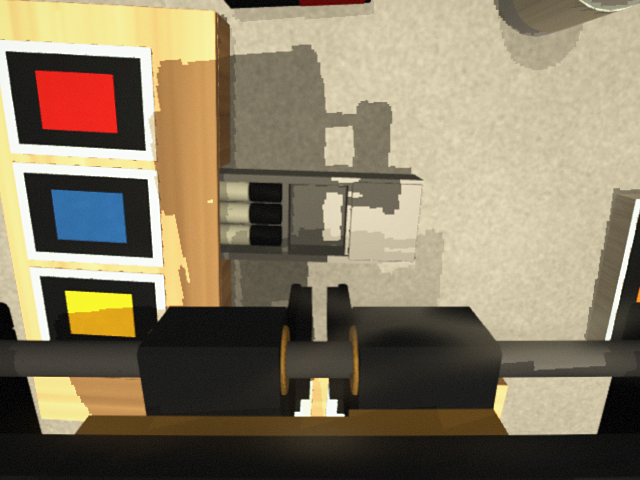

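The wrist view shows the caddy between (220,170) and (420,262), its lid corners near (422,181) and (417,262), and the pocket near (289..348, 184..251). The riser front edge runs from (228,12) to about (228,300).

```bash
python3 - <<'E'
from h import *
import pickle
np.set_printoptions(precision=4,suppress=True)
m,s=pickle.load(open("w1.pkl","rb"))
print("lid corners",ray("w",[(422,181),(417,262)],.035,m))
print("pocket rim",ray("w",[(289,184),(348,184),(345,251),(289,251)],.034,m))
print("riser front top edge",ray("w",[(217,12),(217,150)],.048,m))
print("riser front/table line",ray("w",[(229,20),(221,172)],.0,m))
print("top pocket rim",ray("top",[(180+132/2.05,150+257/2.05),(180+194/2.05,150+263/2.05),(180+190/2.05,150+332/2.05),(180+127/2.05,150+328/2.05)],.034))
print("top caddy lid",ray("top",[(311.2,277.8),(307.3,322.7)],.035))
print("top upper/lower edges", ray("top",[(180+83/2.05,150+240/2.05),(180+269/2.05,150+263/2.05),(180+60/2.05,150+333/2.05),(180+261/2.05,150+354/2.05)],.035))
im=cv2.imread("pics/w1.png")
cv2.imwrite("pics/w1c.png",cv2.resize(im[140:290,190:450],None,fx=3,fy=3,interpolation=cv2.INTER_CUBIC))
E
```

```text
lid corners [[0.5098 0.0271 0.035 ]
 [0.441  0.0317 0.035 ]]
pocket rim [[0.5158 0.1332 0.034 ]
 [0.512  0.0861 0.034 ]
 [0.4555 0.092  0.034 ]
 [0.4593 0.1391 0.034 ]]
riser front top edge [[0.64   0.169  0.048 ]
 [0.548  0.1832 0.048 ]]
riser front/table line [[0.6448 0.1704 0.    ]
 [0.5258 0.1948 0.    ]]
top pocket rim [[0.5171 0.1356 0.034 ]
 [0.5132 0.086  0.034 ]
 [0.4584 0.0879 0.034 ]
 [0.4607 0.1379 0.034 ]]
top caddy lid [[0.5149 0.0261 0.035 ]
 [0.4419 0.0313 0.035 ]]
top upper/lower edges [[0.5299 0.175  0.035 ]
 [0.5141 0.0261 0.035 ]
 [0.4558 0.1909 0.035 ]
 [0.442  0.0313 0.035 ]]
```

View pics/w1c.png

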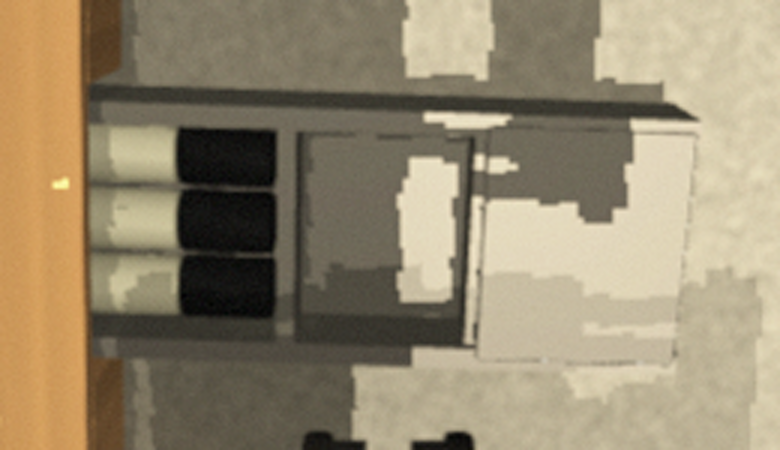

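The crop puts the pocket rim at crop (297,132) to (472,347), which is centred under the TCP within about 2 mm. I'll go down into it and then spread the fingers against its end walls.

Emit:
{"fn": "apply_moves", "kwargs": {"steps": [[[0,0,5,0,0,0.5,-0.85],[0,0,10,0,0,0.5,-0.85],[0,0,14,0,0,0.5,-0.85],[0,0,16.5,0,0,0.5,-0.85],[0,0,18.1,0,0,0.5,-0.85],[0,0,18.1,0,0,0.5,-0.85],[0,0,18.1,0,0,0.5,-0.4],[0,0,18.1,0,0,0.5,-0.4],[0,0,18.1,0,0,0.5,-0.4],[0,0,18.1,0,0,0.5,-0.4]]]}}

```text
time_s: 3.28
position: [0.4877, 0.1129, 0.023]
tcp_rot: [[0.996, -0.091, 0.001], [-0.091, -0.996, 0.0], [0.001, -0.0, -1.0]]
force: [0.1, 0.6, 0.5]
opening: 0.29
grasp_force: 0.0
```

Emit:
{"fn": "apply_moves", "kwargs": {"steps": [[[0,0,0,0,0,0,-0.2],[0,0,0,0,0,0,0],[0,0,0,0,0,0,0],[0,0,0,0,0,0,0]]]}}

```text
time_s: 3.78
position: [0.4877, 0.1131, 0.0228]
tcp_rot: [[0.996, -0.092, 0.001], [-0.092, -0.996, 0.0], [0.001, -0.0, -1.0]]
force: [0.7, 4.5, 4.7]
opening: 0.346
grasp_force: 29.5
```

```bash
python3 - <<'E'
from h import *
im=bot.capture("wrist")
cv2.imwrite("pics/w2.png",im[:400])
E
```

```text
(no output)
```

View pics/w2.png

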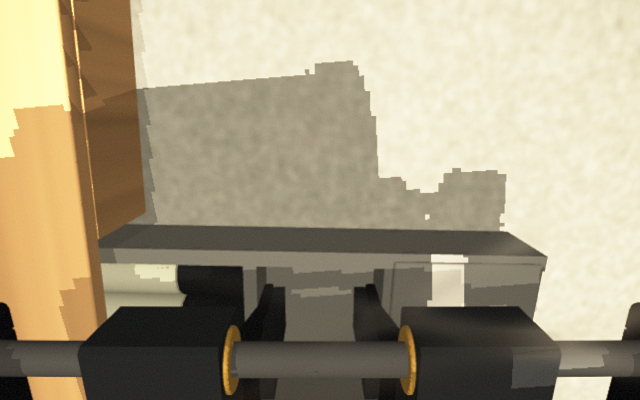

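The fingers are clamped in the pocket (opening 30 mm, 29.5 N) and the caddy is still in the slot. I'll draw it straight out by 9 cm.

Emit:
{"fn": "apply_moves", "kwargs": {"steps": [[[0,0.8,0,0,0,0,0],[-0.1,2.2,0,0,0,0,0],[-0.2,4.0,0,0,0,0,0],[-0.25,5.8,0,0,0,0,0],[-0.3,7.4,0,0,0,0,0],[-0.4,8.5,0,0,0,0,0],[-0.4,9.0,0,0,0,0,0],[-0.4,9.0,0,0,0,0,0],[-0.4,9.0,0,0,0,0,0]]]}}

```text
time_s: 4.95
position: [0.4752, 0.0229, 0.0228]
tcp_rot: [[0.996, -0.091, -0.0], [-0.091, -0.996, -0.001], [0.0, 0.001, -1.0]]
force: [-0.0, -0.2, 5.6]
opening: 0.35
grasp_force: 29.6
```

```bash
python3 - <<'E'
from h import *
s=bot.read_state();print(s["joint_positions"])
im=bot.capture("top")
cv2.imwrite("pics/t2.png",im[100:440,60:500])
E
```

```text
[-1.07106269e+01  4.10092387e+01  1.11896468e+02 -7.05011466e-02
  2.70911083e+01  8.45863826e+01]
```

View pics/t2.png

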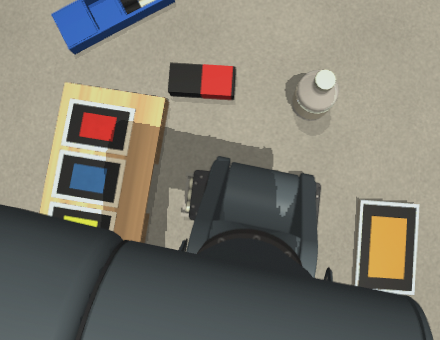

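The caddy is out: the TCP is 165 mm from the mouth, so the pen end is about 49 mm clear. The bystanders haven't moved. Now the half turn about the pocket.

Emit:
{"fn": "apply_moves", "kwargs": {"steps": [[[0,0,0,0,0,-4,0],[0,0,0,0,0,-11,0],[0,0,0,0,0,-20,0],[0,0,0,0,0,-30,0],[0,0,0,0,0,-40,0],[0,0,0,0,0,-50,0],[0,0,0,0,0,-60,0],[0,0,0,0,0,-70,0],[0,0,0,0,0,-80,0],[0,0,0,0,0,-90,0],[0,0,0,0,0,-100,0],[0,0,0,0,0,-110,0],[0,0,0,0,0,-120,0],[0,0,0,0,0,-130,0],[0,0,0,0,0,-140,0],[0,0,0,0,0,-150,0],[0,0,0,0,0,-160,0],[0,0,0,0,0,-169,0],[0,0,0,0,0,-175,0],[0,0,0,0,0,-177,0]]]}}

```text
time_s: 7.5
position: [0.4748, 0.0231, 0.0228]
tcp_rot: [[-0.99, 0.143, -0.001], [0.143, 0.99, -0.0], [0.001, -0.0, -1.0]]
force: [-1.1, 0.7, 5.7]
opening: 0.351
grasp_force: 29.5
```

```bash
python3 - <<'E'
from h import *
import pickle
s=bot.read_state();print(s["joint_positions"],s["position"],s["force"],s["opening"])
print(s["tcp_rot"])
m=bot.camera_model("wrist");im=bot.capture("wrist");pickle.dump((m,s),open("w3.pkl","wb"))
cv2.imwrite("pics/w3.png",im)
E
```

```text
[-1.07031069e+01  4.10052599e+01  1.11921166e+02 -3.59293801e-02
  2.71216275e+01 -9.24675720e+01] [0.474793   0.02313988 0.02276249] [-1.10853612  0.70354952  5.71008187] 0.35068663466950956
[[-9.89767020e-01  1.42690141e-01 -8.77120841e-04]
 [ 1.42690303e-01  9.89767378e-01 -1.25155069e-04]
 [ 8.50287200e-04 -2.49030999e-04 -9.99999607e-01]]
```

View pics/w3.png

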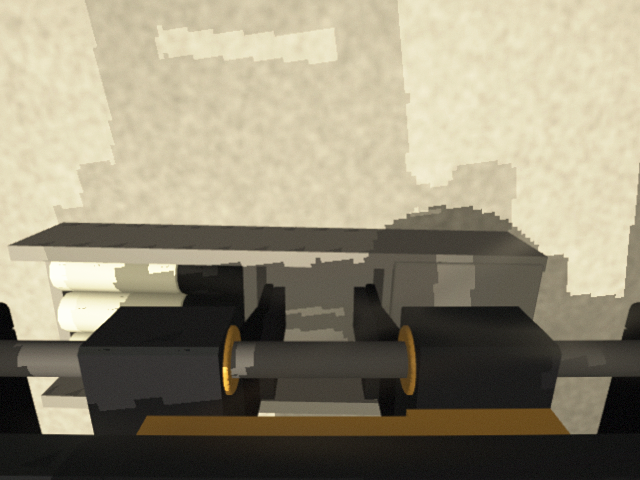

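The wrist view shows the caddy turned with the gripper: rim edge from (10,246) to (545,257), pens at left (now outward), lid at right. Next I work out how the caddy sits in the grip, and refine the slot pose from edge fits in the earlier top view.

```bash
python3 - <<'E'
from h import *
import pickle
np.set_printoptions(precision=4,suppress=True)
m,s=pickle.load(open("w3.pkl","rb"))
im=cv2.cvtColor(cv2.imread("pics/w3.png"),cv2.COLOR_BGR2GRAY).astype(float)
im=cv2.GaussianBlur(im,(5,3),0)
# rim outer edge: dark wall above -> lighter rim below, on columns
P=[]
for u in list(range(60,360,10))+list(range(420,520,10)):
    c=im[238:264,u];P.append((u,238+np.argmax(np.diff(c))+.5))
P=np.array(P);k=np.polyfit(P[:,0],P[:,1],1)
for _ in range(3):
    r=np.abs(P[:,1]-np.polyval(k,P[:,0]));k=np.polyfit(P[r<1.5,0],P[r<1.5,1],1)
print("edge",k,(r<1.5).sum(),len(P))
W=ray("w",[(80,np.polyval(k,80)),(520,np.polyval(k,520))],.035,m);d=W[1]-W[0]
print(W,"heading",np.degrees(np.arctan2(d[1],d[0])))
n=np.array([-d[1],d[0]])/np.hypot(*d[:2]);print("TCP to edge",(s["position"][:2]-W[0,:2])@n)
# riser from top0
t=cv2.imread("pics/top0.png");h=cv2.cvtColor(t,cv2.COLOR_BGR2HSV)
g=cv2.GaussianBlur(t,(3,3),0).astype(float)
sat=g[:,:,2]-g[:,:,0]
def edge(line,ax,z,lo,sgn):
    q=[]
    for i in line:
        pr=(sat[i] if ax==0 else sat[:,i])
        a,b=lo(i);j=a+np.argmax(sgn*np.diff(pr[a:b]))+.5
        q.append((j,i) if ax==0 else (i,j))
    q=np.array(q);w=ray("top",q,z)[:,:2]
    vx,vy,x0,y0=cv2.fitLine(w.astype(np.float32),cv2.DIST_HUBER,0,1e-4,1e-4).ravel()
    r=np.abs((w-[x0,y0])@[-vy,vx]);print("edge pts",q[0],q[-1],"ang",np.degrees(np.arctan2(vy,vx)),"p",x0,y0,"med res",np.median(r));return np.array([vx,vy]),np.array([x0,y0])
f=edge(list(range(208,262,3))+list(range(325,368,3)),0,.048,lambda i:(int(227-(i-198)*.173)-9,int(227-(i-198)*.173)+9),-1)
w=edge(range(210,345,4),1,.03,lambda i:(int(381+(i-196)*.15)-7,int(381+(i-196)*.15)+7),1)
b=edge(range(132,222,4),1,.048,lambda i:(int(183+(i-126)*.15)-7,int(183+(i-126)*.15)+7),1)
E
```

```text
edge [  0.0206 244.9504] 40 40
[[ 0.4268 -0.0602  0.035 ]
 [ 0.4535  0.1005  0.035 ]] heading 80.58581902243495
TCP to edge -0.0336628239581105
edge pts [223.5 208. ] [195.5 367. ] ang -7.960393 p 0.53201985 0.18518142 med res 0.000392436740754377
edge pts [210.  382.5] [342.  402.5] ang 81.99644 p 0.324764 0.05342927 med res 0.0003490755430549318
edge pts [132.  182.5] [220.  196.5] ang 82.00752 p 0.65872025 0.27609152 med res 0.00039677057523314157
```

The riser axis fits at 82.0° from three independent edges, with the mouth at (0.4953, 0.1903). The caddy needs about 5 mm sideways, a yaw of about 0.8° and 126 mm of travel. I'll align first, then slide in and stop about 12 mm short.

Emit:
{"fn": "apply_moves", "kwargs": {"steps": [[[0.2,0.8,0,0,0,-0.4,0],[0.5,2.4,0,0,0,-0.8,0],[0.5,4.2,0,0,0,-0.8,0],[0.5,5.8,0,0,0,-0.8,0],[0.5,7.2,0,0,0,-0.8,0],[0.5,8.2,0,0,0,-0.8,0],[0.5,9.2,0,0,0,-0.8,0],[0.5,10.2,0,0,0,-0.8,0],[0.5,11.0,0,0,0,-0.8,0],[0.5,11.4,0,0,0,-0.8,0],[0.5,11.4,0,0,0,-0.8,0]]]}}

```text
time_s: 8.93
position: [0.4865, 0.1367, 0.0228]
tcp_rot: [[-0.992, 0.128, -0.0], [0.128, 0.992, -0.001], [0.0, -0.001, -1.0]]
force: [-0.1, -2.8, 5.8]
opening: 0.349
grasp_force: 29.5
```

```bash
python3 - <<'E'
from h import *
s=bot.read_state();print(s["position"],s["force"],s["moment"],s["grasp_force"])
im=bot.capture("top")
cv2.imwrite("pics/t4.png",cv2.resize(im[150:440,160:400],None,fx=2,fy=2,interpolation=cv2.INTER_CUBIC))
E
```

```text
[0.48652576 0.13666953 0.02277874] [-0.0960964  -2.75085045  5.77737215] [-0.04734461 -0.07753103  0.04153398] 29.484175492543727
```

View pics/t4.png

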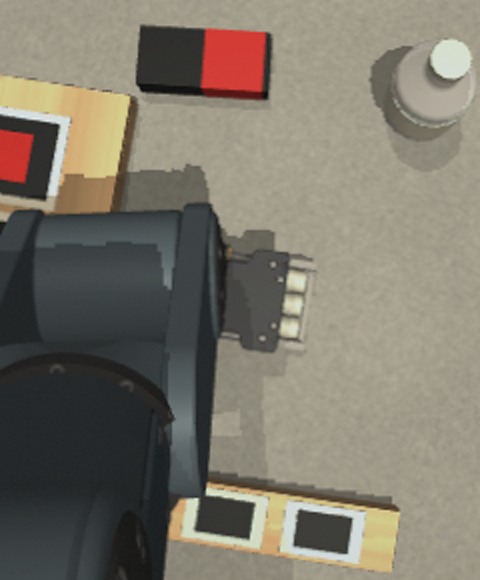

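The pen end now faces out at crop (305,300), and the lid end is about 30 mm into the slot with only friction-level force. I'll advance slowly.

Emit:
{"fn": "apply_moves", "kwargs": {"steps": [[[0,0.2,0,0,0,0,0],[0,0.4,0,0,0,0,0],[0,0.55,0,0,0,0,0],[0,0.7,0,0,0,0,0],[0,0.8,0,0,0,0,0],[0,0.9,0,0,0,0,0],[0,1.0,0,0,0,0,0],[0,1.0,0,0,0,0,0]]]}}

```text
time_s: 9.98
position: [0.4877, 0.1459, 0.0228]
tcp_rot: [[-0.992, 0.128, -0.001], [0.128, 0.992, -0.002], [0.0, -0.002, -1.0]]
force: [-0.9, -4.4, 6.2]
opening: 0.346
grasp_force: 29.4
```

Emit:
{"fn": "apply_moves", "kwargs": {"steps": [[[0,0.05,0,0,0,0,0],[0,0.1,0,0,0,0,0],[0,0.15,0,0,0,0,0],[0,0.2,0,0,0,0,0]]]}}

```text
time_s: 10.48
position: [0.4879, 0.1477, 0.0228]
tcp_rot: [[-0.992, 0.128, -0.001], [0.128, 0.992, -0.002], [0.001, -0.002, -1.0]]
force: [-0.9, -6.4, 6.8]
opening: 0.346
grasp_force: 29.4
```

Emit:
{"fn": "apply_moves", "kwargs": {"steps": [[[0,0.05,0,0,0,0,0],[0,0.1,0,0,0,0,0],[0,0.1,0,0,0,0,0]]]}}

```text
time_s: 10.85
position: [0.4881, 0.1488, 0.0228]
tcp_rot: [[-0.992, 0.128, -0.001], [0.128, 0.992, -0.002], [0.001, -0.002, -1.0]]
force: [-1.0, -5.0, 6.7]
opening: 0.347
grasp_force: 29.4
```

Emit:
{"fn": "apply_moves", "kwargs": {"steps": [[[0,0.05,0,0,0,0,0],[0,0.1,0,0,0,0,0],[0,0.1,0,0,0,0,0]]]}}

```text
time_s: 11.22
position: [0.4882, 0.1498, 0.0228]
tcp_rot: [[-0.992, 0.128, -0.001], [0.128, 0.992, -0.002], [0.001, -0.002, -1.0]]
force: [-1.9, -5.1, 7.1]
opening: 0.35
grasp_force: 29.4
```

Emit:
{"fn": "apply_moves", "kwargs": {"steps": [[[0,0.05,0,0,0,0,0],[0,0.1,0,0,0,0,0],[0,0.1,0,0,0,0,0]]]}}

```text
time_s: 11.6
position: [0.4883, 0.1503, 0.0228]
tcp_rot: [[-0.992, 0.128, -0.001], [0.128, 0.992, -0.002], [0.001, -0.002, -1.0]]
force: [-1.1, -7.4, 6.7]
opening: 0.349
grasp_force: 29.4
```

Emit:
{"fn": "apply_moves", "kwargs": {"steps": [[[0,0.05,0,0,0,0,0],[0,0.1,0,0,0,0,0],[0,0.1,0,0,0,0,0]]]}}

```text
time_s: 11.98
position: [0.4885, 0.1504, 0.0228]
tcp_rot: [[-0.992, 0.127, -0.001], [0.127, 0.992, -0.004], [0.001, -0.004, -1.0]]
force: [-0.8, -13.6, 7.0]
opening: 0.349
grasp_force: 29.4
```

Contact at the stop: force rose to 13.6 N with no further motion. I'll ease off, release, lift and move aside to check.

Emit:
{"fn": "apply_moves", "kwargs": {"steps": [[[0,-0.1,0,0,0,0,0],[0,-0.1,0,0,0,0,-0.3],[0,-0.1,0,0,0,0,-0.6],[0,-0.1,0,0,0,0,-0.6],[0,-0.1,0,0,0,0,-0.6],[0,-0.1,-1,0,0,0,-0.6],[0,-0.1,-4,0,0,0,-0.6],[0,-0.1,-9,0,0,0,-0.6],[0,-0.1,-14,0,0,0,-0.6],[0,-0.1,-19,0,0,0,-0.6],[0,-5,-21,0,0,0,-0.6],[0,-11,-21,0,0,0,-0.6],[0,-17,-21,0,0,0,-0.6],[0,-23,-21,0,0,0,-0.6],[0,-29,-21,0,0,0,-0.6],[0,-35,-21,0,0,0,-0.6],[0,-40,-21,0,0,0,-0.6],[0,-40,-21,0,0,0,-0.6],[0,-40,-21,0,0,0,-0.6]]]}}

```text
time_s: 14.35
position: [0.4364, -0.2429, 0.2326]
tcp_rot: [[-0.991, 0.13, -0.001], [0.13, 0.991, 0.001], [0.001, 0.001, -1.0]]
force: [0.8, -0.2, -0.1]
opening: 0.197
grasp_force: 0.0
```

```bash
python3 - <<'E'
from h import *
im=bot.capture("top");cv2.imwrite("pics/t5f.png",im)
cv2.imwrite("pics/t5.png",cv2.resize(im[140:440,160:420],None,fx=2,fy=2,interpolation=cv2.INTER_CUBIC))
# predicted pixel corners of the pen end top (if ideal), for comparison
O=np.array([.4953,.1903]);x=np.array([.1392,.9903]);y=np.array([-.9903,.1392])
X=[[*(O-.158*x+s*.036*y),z] for z in (.035,0.) for s in (-1,1)]
print((proj("top",X)-[160,140])*2)
E
```

```text
[[298.99851377 282.87356318]
 [285.21129971 370.58266838]
 [298.5110359  284.36372508]
 [285.23137776 368.83155334]]
```

View pics/t5.png

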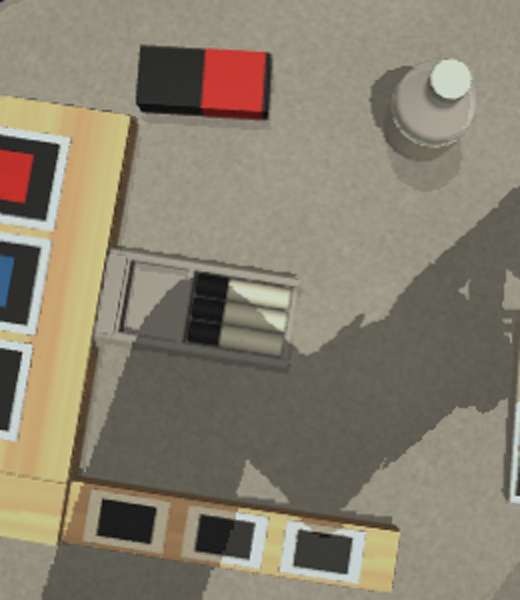

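The caddy is seated, pens facing out, pen end corners near crop (298,277) and (288,367). It sits within a few mm and degrees of ideal, so I'll check the skew numerically.

```bash
python3 - <<'E'
from h import *
O=np.array([.4953,.1903]);x=np.array([.1392,.9903]);y=np.array([-.9903,.1392])
im=cv2.imread("pics/t5f.png")
P=np.array([(118,249),(298,275),(102,341),(290,368)])/2+[160,140]
W=ray("top",P,.035)[:,:2]
for a,b in((1,0),(3,2),(1,3)):
    d=W[b]-W[a];print("heading",np.degrees(np.arctan2(d[1],d[0])),np.hypot(*d))
print("riser frame",[( (w-O)@x,(w-O)@y) for w in W])
c=im[255:335,200:315]
cv2.imwrite("pics/t5c.png",cv2.resize(c,None,fx=6.8,fy=6.8,interpolation=cv2.INTER_CUBIC))
E
```

```text
heading 82.79850813427255 0.1490431326686352
heading 82.86799335849065 0.15435583194865768
heading 176.02833334956762 0.07576827529215141
riser frame [(np.float64(-0.007168259401044118), np.float64(-0.040152751128923206)), (np.float64(-0.1562021422475438), np.float64(-0.042233218712986194)), (np.float64(-0.007183185952209099), np.float64(0.035692228514784125)), (np.float64(-0.16152671184864015), np.float64(0.03335042070934647))]
```

View pics/t5c.png

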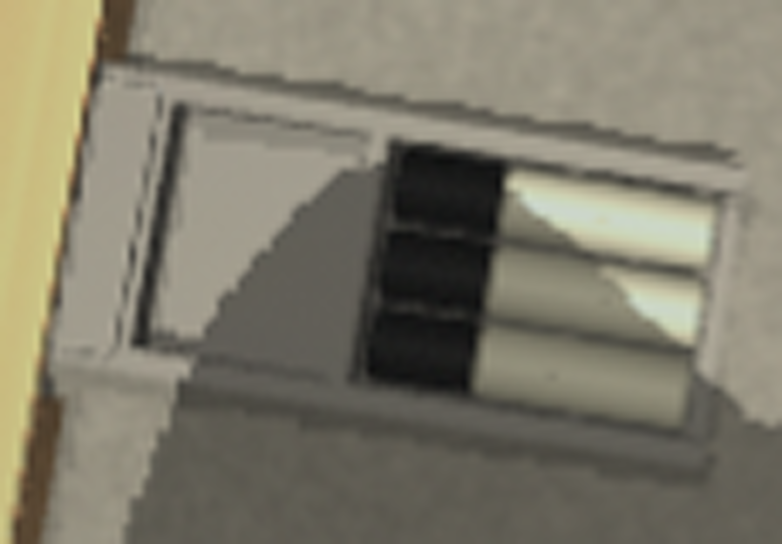

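The close crop shows a straight caddy, under 1° off the slot axis. It is about 42 mm in and 3 mm off centre, with the pens facing out. The bystanders look unmoved and the arm is clear, so I'm handing in.

```bash
python3 -c "
from rig import bot
print(bot.hand_in())"
```

```text
the job is handed in; nothing more can be done
None
```

I drew the caddy out, turned it end for end and slid it back lidded end first to the stop (about 14 N at contact), under 1° off straight with the pens facing out; the bottle, carton and prints look unmoved, and the job is handed in.

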